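Push the tin and the jar back against the ledge

TASK

Tidy the bar counter: push the flat biscuit tin and the squat lidded jar away from you along the counter, each straight back into the free space ahead of it, until the tin's long side sits flush against the dark wooden ledge and the jar touches the ledge too. Only push them, do not pick them up or tip them, and leave the bottles, cups and everything else standing where they are. Either may go first; finish with the gripper clear.

Things in the scene. Friction and masses are not known exactly. Their poses are not given: they have to be found in the camera images.
- rail: dark wooden ledge fixed to the counter, a bar 660 mm long (its y), 30 mm deep (its x) and 30 mm high. Origin on the counter at the middle of its front face, the face towards the robot; its x points away from the robot into the wood, its y along the ledge, to the robot's left. It does not move.
- tin: plain metal biscuit tin, a closed flat box 90 mm (its x) by 150 mm (its y, the long sides) by 60 mm high, about 0.45 kg, loose, with at least 20 mm free on either side of its way back. Origin at the centre of its underside. Starts on the left or the right half of the ledge, some 75 to 130 mm short of it, turned up to 0.25 rad from the ledge.
- jar: squat white stoneware jar, 70 mm in diameter, 65 mm high with its flat wooden lid (lid fixed on, 66 mm), about 0.4 kg, loose. Origin at the centre of its underside. Starts on the other half, its side some 85 to 140 mm short of the ledge.
- bottle: tall amber bottle, 60 mm in diameter, 230 mm high, standing just in front of the middle of the ledge, between the two free spaces; stays where it is. Origin: centre of its underside.
- mill: wooden pepper mill, 52 mm in diameter, 150 mm high, standing just in front of one end of the ledge (some 300 mm from its middle); stays where it is. Origin: centre of its underside.
- syrup: dark green bottle, 52 mm in diameter, 170 mm high, standing just in front of the other end of the ledge (some 300 mm from its middle); stays where it is. Origin: centre of its underside.
- jigger: steel double-cone measure, 40 mm in diameter, 70 mm high, standing between the tin and the jar; stays where it is. Origin: centre of its underside.
- mug: blue mug, 80 mm in diameter, 90 mm high, with a handle, off to the left; stays where it is. Origin: centre of its underside.
- bowl: white bowl, 120 mm in diameter, 55 mm high, off to the right; stays where it is. Origin: centre of its underside.
- tumbler: glass tumbler, 72 mm in diameter, 85 mm high, off to the left; stays where it is. Origin: centre of its underside.

How it is judged:
By the outcome, as a careful person would: the job done as asked, in the order asked, and still so for the second after the job is handed in, with the robot touching nothing.
It also fails if it takes over 48 s, if anything falls off the work surface, if the arm or the gripper's body presses on something with over 40 N, if the wrist force passes 120 N, or if a joint passes its speed limit or range.

ROBOT

A 6-joint arm with a two-finger parallel gripper is mounted at the origin on the work surface. World frame = base frame: x ahead of the robot, y to its left, z up, the work surface at z = 0. Lengths are in m, angles in rad, forces in N, time in s.
With the tool pointing down it reaches from about 0.35 to 0.85 m from the base axis. Payload 8.1 kg.
Tool frame: the origin (TCP) lies midway between the tips of the shut fingers; the grasp point (between the pads) lies 19 mm behind it; z points along the fingers, y is the line along which they close (so a half turn about z gives the same grasp; the last joint's range is limited). The gripper opens to 93 mm and grips with 3 to 60 N. Pads are 15 mm wide; open, the fingers measure 128 mm over their backs; the gripper's body (75 mm by 188 mm) begins 65 mm behind the grasp point.
Start: joints at [1.156, 0.13, 1.488, -0, 1.523, -0.085], TCP at [0.194, 0.568, 0.219] pointing down, gripper open.
Joint ranges: [-2.96, 2.96], [-0.89, 2.26], [0.02, 2.5], [-1.34, 4.48], [0, 2.73], [-2.66, 2.66]. Speed limits (rad/s): [2.39, 2.39, 2.79, 3.14, 3.14, 3.14].

INTERFACE

Orientations are given as a unit quaternion [x, y, z, w].
In Python, from plant import status, imaging, sign_off gives the robot as it stands.
- The arm moves only by the shell command python3 -m pendant 'ROWS' [FORCE]. ROWS is JSON, a list of rows, each an object with "jaw": the finger opening in cm, from 0 to 9.3; "travel": the shift along the tool's x, y, z in cm, a list of three; "spin": the turn about the tool's z in degrees. A call has 1 to 12 rows; each row is the pose to reach, as a shift and turn from the pose commanded when the call began, along the tool's axes at that moment; what a row does not reach only later rows make up. A row lasts 1/12 s, in which the tool goes at most 41.7 mm and 7.16 degrees, less where a joint would pass 70% of its speed; a pose out of reach is approached as far as the arm can. A call with a gripper value outside its range is refused whole. The fingers move at their own pace and stop on an object; FORCE is the grip in N (left out, the last holds). Time passes only in rows, so rows that repeat a pose let the fingers close. It gives the time, the measured TCP pose, the force, the opening and the grip force at its end, in the units of the state.
- status.observe(): the state, without advancing time (a new reading comes with each control period).
- imaging.snapshot(name): name is "scene" or "top" or "wrist"; returns (picture, depth): 420x560x3 uint8, blue, green, red; 420x560 float32, m along the optical axis (not along the pixel's ray), 0 where there is no reading.
- imaging.get_calibration(name): a dict with "vertical_fov" (degrees; the focal length in pixels is half the picture's height over the tangent of half this angle, whatever the lens; pixels are square), "cx", "cy" (the principal point, pixels), "D" ([k1, k2, p1, p2, k3] as OpenCV has them; the pictures are not rectified), "rvec" (rotation vector, rad) and "tvec" (3), from world to camera coordinates, as OpenCV has them; the wrist camera has in their place "mount" (4x4, takes a point from camera to tool coordinates, whose origin is the TCP and whose axes are the flange's). Camera axes: x right, y down, z forward; pixel columns grow to the right and rows downward; lengths in m; the calibration is good to about 2 mm. A picture is of the moment at which its call begins: read the wrist's pose just before it. get_calibration takes no time and is no camera call.
- sign_off(): hands the job in; it is judged then, once.
The state is a dict: "time": time; "joint_pos": joint angles; "joint_velocities": joint speeds; "joint_efforts": joint torques, N m; "tcp_pos": TCP position; "eef_rot": TCP orientation; "contact_force": force on the tool from outside, world axes, zero at the start; "ft_torque": the same for the moment, N m; "finger_gap": finger opening in m; "grasp_force": force on a finger pad.
Only numpy, scipy, OpenCV 4.12 (cv2) and the standard library are available. Lean on these libraries where they do the work, as an engineer would, in place of code of your own. Each camera call takes 0.05 s, during which the arm holds its last target. There are 200 camera calls.

## Working session

There is one attempt and no reset: what is moved stays moved. The work goes in short steps, Python scripts to look and compute and a shell command to move; the robot and the scene stay as the last step left them, time stands still between calls to the robot, and variables do not carry over. Pictures are saved under pics/ and viewed, at most 10 in all, crops included, and the job is handed in when it is done.

```bash
mkdir -p pics; cat > h.py <<'E'
import numpy as np,cv2
from plant import status,imaging
def cal(n,shape=(420,560)):
    c=imaging.get_calibration(n);f=shape[0]/2/np.tan(np.radians(c["vertical_fov"])/2)
    K=np.array([[f,0,c["cx"]],[0,f,c["cy"]],[0,0,1]]);return c,K,np.array(c["D"],float)
def world(n,px,d=None,z=None):
    c,K,D=cal(n);R=cv2.Rodrigues(np.array(c["rvec"],float))[0];t=np.array(c["tvec"],float).ravel()
    r=cv2.undistortPoints(np.array(px,float).reshape(-1,1,2),K,D).reshape(-1,2)
    r=np.c_[r,np.ones(len(r))]
    if d is not None: return (r*np.array(d).reshape(-1,1)-t)@R
    o=-R.T@t;v=r@R
    return o+v*((z-o[2])/v[:,2])[:,None]
E
python3 - <<'E'
from h import *
print(status.observe())
for n in("top","scene"):
    p,d=imaging.snapshot(n);cv2.imwrite(f"pics/{n}0.png",p);np.save(n+"_d.npy",d)
    print(imaging.get_calibration(n))
E
```

```text
{'time': 0.0, 'joint_pos': array([ 1.15559074e+00,  1.31149849e-01,  1.48930083e+00, -1.80889052e-05,
        1.52301695e+00, -8.54031217e-02]), 'joint_velocities': array([ 0.00191719,  0.00180138,  0.00047984,  0.00111017,  0.00159733,
       -0.00148837]), 'joint_efforts': array([ 1.77310616e-03, -5.59856915e+01, -4.91749942e+01,  7.67496089e-02,
        3.56750528e-02, -1.56266683e-04]), 'tcp_pos': array([0.19406258, 0.56712783, 0.21758239]), 'eef_rot': array([ 1.64154399e-01,  9.86434212e-01, -9.10512455e-04, -2.23462916e-04]), 'contact_force': array([-0.81834413,  0.01266614, -0.35478341]), 'ft_torque': array([-0.01012938, -0.06995434,  0.00821281]), 'grasp_force': 0.0, 'finger_gap': 0.09276134520659347}
{'vertical_fov': 55.920901944304156, 'cx': 280.63378336173406, 'cy': 209.20173835986057, 'D': array([-0.02102851,  0.        ,  0.        ,  0.        ,  0.        ]), 'rvec': array([ 2.12355878, -2.15730715,  0.19633301]), 'tvec': array([-0.00996454,  0.54579094,  1.00866589])}
{'vertical_fov': 42.10643977684123, 'cx': 278.30149585505995, 'cy': 204.9080746669301, 'D': array([0.00582483, 0.        , 0.        , 0.        , 0.        ]), 'rvec': array([ 0.75720511,  2.56819986, -1.11208562]), 'tvec': array([ 0.45446013, -0.15932637,  1.68141896])}
```

View pics/top0.png

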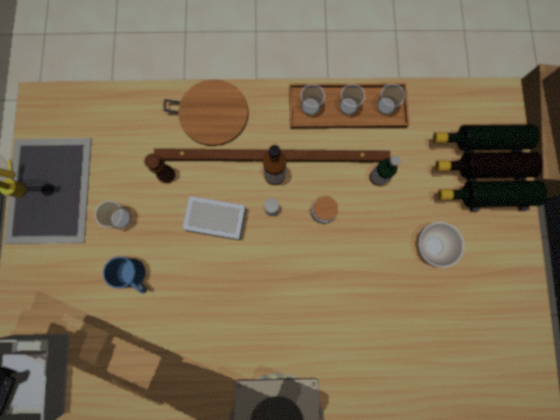

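View pics/scene0.png

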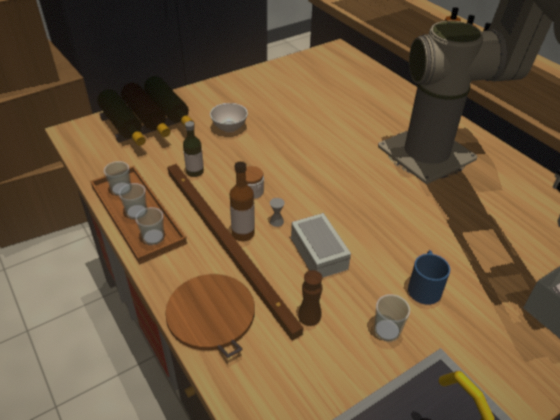

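The top view shows the ledge along row ~155 (columns 153–390), the tin at (215,217), the jar at (324,208), the jigger at (272,207), the bottle at (275,168), the mill at (163,172) and the syrup at (382,172). I'll measure with depth.

```bash
cat >> h.py <<'E'
def cloud(n,d):
    v,u=np.mgrid[0:420,0:560];m=d>0
    P=np.full((420,560,3),np.nan);P[m]=world(n,np.c_[u[m],v[m]],d=d[m]);return P
def blob(P,u0,u1,v0,v1,z0,z1):
    Q=P[v0:v1,u0:u1].reshape(-1,3);return Q[(Q[:,2]>z0)&(Q[:,2]<z1)]
def measure(P):
    Q=blob(P,150,395,140,170,.02,.037); a=[]
    for y0 in np.arange(-.3,.31,.03):
        q=Q[abs(Q[:,1]-y0)<.015]
        if len(q)>5:a.append((y0,np.percentile(q[:,0],3),np.percentile(q[:,0],97)))
    a=np.array(a);w=a[:,2]-a[:,1];print(a.round(4).tolist());
    k=(w>.02)&(w<.036);
    print("rail centre fit",np.polyfit(a[k,0],(a[k,1]+a[k,2])/2,1))
E
python3 - <<'E'
from h import *
d=np.load("top_d.npy");P=cloud("top",d)
measure(P)
for n,b in dict(tin=(175,250,185,250,.045,.075),jar=(300,345,185,230,.05,.08),bottle=(255,295,140,190,.04,.3),mill=(140,182,145,190,.04,.3),syrup=(365,405,150,190,.04,.3),jig=(260,285,195,220,.03,.1)).items():
    q=blob(P,*b);r=cv2.minAreaRect(q[:,:2].astype(np.float32)*1000)
    print(n,len(q),"z",np.median(q[:,2]).round(4),"rect",r,"x",q[:,0].min().round(4),q[:,0].max().round(4),"y",q[:,1].min().round(4),q[:,1].max().round(4))
q=blob(P,250,340,240,300,-.1,.1);print("table z",np.median(q[:,2]))
p=cv2.imread("pics/top0.png");cv2.imwrite("pics/crop0.png",cv2.resize(p[135:255,140:400],None,fx=3,fy=3,interpolation=cv2.INTER_CUBIC))
E
```

```text
[[-0.3, 0.6835, 0.7123], [-0.27, 0.6836, 0.7123], [-0.24, 0.6845, 0.7128], [-0.21, 0.6849, 0.7135], [-0.18, 0.6854, 0.7133], [-0.15, 0.6857, 0.7138], [-0.12, 0.6864, 0.7146], [-0.09, 0.6874, 0.7147], [-0.06, 0.6877, 0.7156], [-0.03, 0.6882, 0.7155], [0.03, 0.6897, 0.7194], [0.06, 0.6903, 0.7196], [0.09, 0.6912, 0.7198], [0.12, 0.6914, 0.7206], [0.15, 0.6922, 0.7211], [0.18, 0.6932, 0.7215], [0.21, 0.6938, 0.743], [0.24, 0.6938, 0.7222], [0.27, 0.6717, 0.7218], [0.3, 0.6879, 0.7229]]
rail centre fit [0.01823854 0.70305797]
tin 1984 z 0.0604 rect ((525.0926513671875, 158.59780883789062), (151.40692138671875, 90.70679473876953), 79.22859954833984) x 0.4689 0.5821 y 0.078 0.2395
jar 524 z 0.0643 rect ((543.9111938476562, -134.09532165527344), (65.25318908691406, 65.99372100830078), 89.27139282226562) x 0.5108 0.5768 y -0.1668 -0.1014
bottle 708 z 0.1511 rect ((645.966552734375, -2.834636688232422), (59.51393127441406, 54.58639907836914), 88.24327850341797) x 0.6187 0.6738 y -0.0327 0.027
mill 427 z 0.1141 rect ((654.4208984375, 299.8551940917969), (38.774295806884766, 41.72195053100586), 44.54777526855469) x 0.6343 0.6762 y 0.2795 0.321
syrup 515 z 0.1121 rect ((637.6337280273438, -291.986083984375), (52.498268127441406, 44.80279541015625), 41.58528137207031) x 0.6144 0.6655 y -0.3183 -0.2682
jig 164 z 0.0696 rect ((551.8824462890625, 6.770783424377441), (35.024749755859375, 36.61029052734375), 0.08946775645017624) x 0.5344 0.5694 y -0.0115 0.0251
table z -0.00021884534231267084
```

View pics/crop0.png

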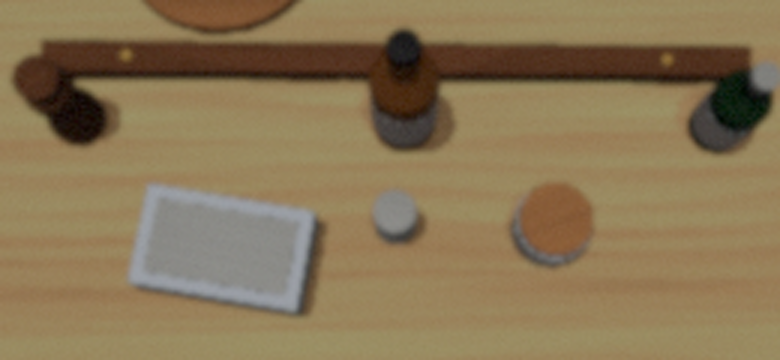

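```bash
python3 -c "
from plant import imaging
print(imaging.get_calibration('wrist')['mount'])"
python3 -m pendant '[{"jaw":9.3,"travel":[-3,-2.6,0],"spin":-1.5},{"jaw":9.3,"travel":[-6,-5.2,0],"spin":-3},{"jaw":9.3,"travel":[-9,-7.8,0],"spin":-4.5},{"jaw":9.3,"travel":[-12,-10.4,0],"spin":-6},{"jaw":9.3,"travel":[-15,-13,0],"spin":-7.5},{"jaw":9.3,"travel":[-18,-15.6,0],"spin":-9},{"jaw":9.3,"travel":[-21,-18.2,0],"spin":-10.5},{"jaw":9.3,"travel":[-24,-20.8,0],"spin":-12},{"jaw":9.3,"travel":[-27,-23.4,0],"spin":-13.5},{"jaw":9.3,"travel":[-30,-26,0],"spin":-15},{"jaw":9.3,"travel":[-33,-28.6,0],"spin":-16.5},{"jaw":9.3,"travel":[-35.6,-31,0],"spin":-17.8}]' 20
```

```text
[[-4.03941697e-04 -9.59325187e-01 -2.82303068e-01  7.69990780e-02]
 [ 9.99999915e-01 -4.10400084e-04 -3.62536806e-05  1.03202052e-03]
 [-8.10781339e-05 -2.82303059e-01  9.59325272e-01 -1.64447584e-01]
 [ 0.00000000e+00  0.00000000e+00  0.00000000e+00  1.00000000e+00]]
time: 1.1
tcp_pos: [0.4313, 0.1568, 0.2184]
eef_rot: [0.009, 1.0, -0.0, 0.0]
contact_force: [0.2, 0.1, 0.0]
finger_gap: 0.093
grasp_force: 0.0
```

```bash
python3 -m pendant '[{"jaw":9.3,"travel":[0,0.1,3.5],"spin":0},{"jaw":9.3,"travel":[0,0.1,7],"spin":0},{"jaw":9.3,"travel":[0,0.1,10.5],"spin":0},{"jaw":9.3,"travel":[0,0.1,14],"spin":0},{"jaw":9.3,"travel":[0,0.1,16.5],"spin":0},{"jaw":9.3,"travel":[0,0.1,18.5],"spin":0},{"jaw":9.3,"travel":[0,0.1,19.5],"spin":0},{"jaw":9.3,"travel":[0,0.1,19.8],"spin":0},{"jaw":9.3,"travel":[0,0.1,19.8],"spin":0}]'
```

```text
time: 1.85
tcp_pos: [0.4303, 0.16, 0.0203]
eef_rot: [0.01, 1.0, -0.0, -0.001]
contact_force: [0.4, 0.2, 0.0]
finger_gap: 0.0932
grasp_force: 0.0
```

```bash
python3 -m pendant '[{"jaw":9.3,"travel":[-0.7,0,0],"spin":0},{"jaw":9.3,"travel":[-1.4,0,0],"spin":0},{"jaw":9.3,"travel":[-2.1,0,0],"spin":0},{"jaw":9.3,"travel":[-2.8,0,0],"spin":0},{"jaw":9.3,"travel":[-3.5,0,0],"spin":0},{"jaw":9.3,"travel":[-4.2,0,0],"spin":0},{"jaw":9.3,"travel":[-4.9,0,0],"spin":0},{"jaw":9.3,"travel":[-5.6,0,0],"spin":0},{"jaw":9.3,"travel":[-6.3,0,0],"spin":0},{"jaw":9.3,"travel":[-7,0,0],"spin":0},{"jaw":9.3,"travel":[-7.6,0,0],"spin":0},{"jaw":9.3,"travel":[-8,0,0],"spin":0}]'
cat > look.py <<'E'
import sys
from h import *
tag=sys.argv[1];p,d=imaging.snapshot("top");cv2.imwrite(f"pics/{tag}.png",cv2.resize(p[130:280,140:410],None,fx=2.9,fy=2.9,interpolation=cv2.INTER_CUBIC))
P=cloud("top",d)
for n,b in dict(tin=(175,250,150,250,.052,.068),jar=(300,345,150,230,.055,.075),jig=(255,290,190,225,.055,.1)).items():
    q=blob(P,*b)
    if len(q)>20:
        r=cv2.minAreaRect(q[:,:2].astype(np.float32)*1000)
        print(n,len(q),np.round(r[0],1),np.round(r[1],1),round(r[2],2))
E
python3 look.py a1
```

```text
time: 2.85
tcp_pos: [0.5114, 0.1586, 0.0205]
eef_rot: [0.01, 1.0, 0.0, -0.0]
contact_force: [-2.6, 0.2, 2.0]
finger_gap: 0.0929
grasp_force: 1.6
tin 333 [561.5 112. ] [88. 48.] 0.58
jar 490 [ 544.5 -134.4] [64.  63.9] 15.65
jig 164 [551.7   6.8] [36.8 34.9] 88.01
```

View pics/a1.png

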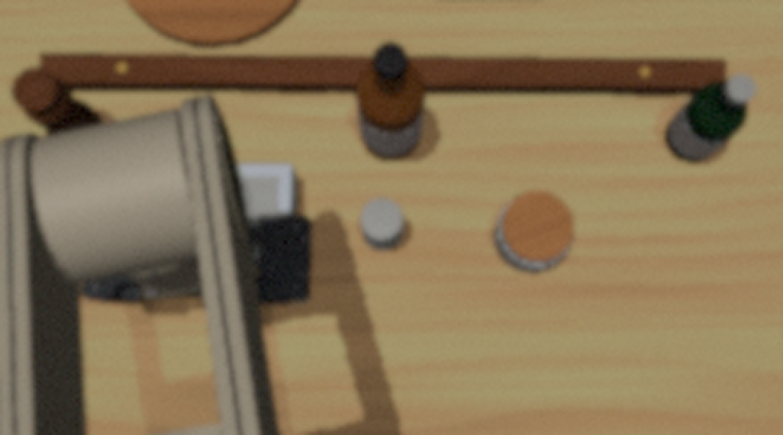

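The arm hides part of the tin, but its visible right end (crop ~(265,190)) is now square with the ledge. The right half is clear, and nothing else has moved.

```bash
python3 -m pendant '[{"jaw":9.3,"travel":[-0.7,0,0],"spin":0},{"jaw":9.3,"travel":[-1.4,0,0],"spin":0},{"jaw":9.3,"travel":[-2.1,0,0],"spin":0},{"jaw":9.3,"travel":[-2.8,0,0],"spin":0},{"jaw":9.3,"travel":[-3.5,0,0],"spin":0},{"jaw":9.3,"travel":[-4.2,0,0],"spin":0},{"jaw":9.3,"travel":[-4.9,0,0],"spin":0},{"jaw":9.3,"travel":[-5.6,0,0],"spin":0},{"jaw":9.3,"travel":[-6.3,0,0],"spin":0},{"jaw":9.3,"travel":[-6.9,0,0],"spin":0},{"jaw":9.3,"travel":[-7.3,0,0],"spin":0},{"jaw":9.3,"travel":[-7.6,0,0],"spin":0}]'; python3 -m pendant '[{"jaw":9.3,"travel":[-0.2,0,0],"spin":0},{"jaw":9.3,"travel":[-0.4,0,0],"spin":0},{"jaw":9.3,"travel":[-0.5,0,0],"spin":0}]'; python3 look.py a2
```

```text
time: 3.9
tcp_pos: [0.5873, 0.1571, 0.0208]
eef_rot: [0.01, 1.0, 0.0, 0.0]
contact_force: [-3.9, 0.6, 1.7]
finger_gap: 0.0931
grasp_force: 1.5
time: 4.15
tcp_pos: [0.5918, 0.1571, 0.0207]
eef_rot: [0.01, 1.0, 0.0, 0.0]
contact_force: [-3.4, 0.7, 1.6]
finger_gap: 0.0933
grasp_force: 1.5
tin 243 [625.5 142.9] [ 51.3 160.7] 48.72
jar 490 [ 544.5 -135.2] [63.  64.3] 43.25
jig 164 [551.6   6.7] [35.  36.7] 1.24
```

Not at the ledge yet, so I'll creep forward until the force rises.

```bash
for i in 1; do python3 -m pendant '[{"jaw":9.3,"travel":[-0.1,0,0],"spin":0},{"jaw":9.3,"travel":[-0.2,0,0],"spin":0}]'; python3 -m pendant '[{"jaw":9.3,"travel":[-0.1,0,0],"spin":0},{"jaw":9.3,"travel":[-0.2,0,0],"spin":0}]'; done
```

```text
time: 4.37
tcp_pos: [0.5936, 0.157, 0.0207]
eef_rot: [0.01, 1.0, 0.0, -0.0]
contact_force: [-2.8, 0.3, 1.4]
finger_gap: 0.093
grasp_force: 1.5
time: 4.53
tcp_pos: [0.5956, 0.157, 0.0207]
eef_rot: [0.01, 1.0, 0.0, -0.0]
contact_force: [-10.5, 0.6, 8.7]
finger_gap: 0.0927
grasp_force: 5.9
```

```bash
python3 -m pendant '[{"jaw":9.3,"travel":[-0.1,0,0],"spin":0},{"jaw":9.3,"travel":[-0.1,0,0],"spin":0}]'
```

```text
time: 4.7
tcp_pos: [0.5955, 0.157, 0.0207]
eef_rot: [0.01, 1.0, -0.0, -0.001]
contact_force: [-10.0, -0.3, 7.0]
finger_gap: 0.0933
grasp_force: 5.0
```

```bash
python3 -c "
from plant import status
s=status.observe();print(s['ft_torque'],s['tcp_pos'])"
```

```text
[-0.16730548  1.51149036 -0.3377562 ] [0.59552516 0.15704615 0.02068796]
```

```bash
python3 -m pendant '[{"jaw":9.3,"travel":[-0.1,0,0],"spin":0},{"jaw":9.3,"travel":[-0.2,0,0],"spin":0},{"jaw":9.3,"travel":[-0.2,0,0],"spin":0}]'
```

```text
time: 4.95
tcp_pos: [0.5955, 0.1571, 0.0205]
eef_rot: [0.01, 1.0, -0.0, -0.003]
contact_force: [-21.1, 0.9, 15.5]
finger_gap: 0.093
grasp_force: 10.3
```

Seated: the TCP has stalled and the force is up to 21 N. I'll back off, rise and look.

```bash
python3 -m pendant '[{"jaw":9.3,"travel":[0.3,0,0],"spin":0},{"jaw":9.3,"travel":[0.8,0,0],"spin":0},{"jaw":9.3,"travel":[1.8,0,0],"spin":0},{"jaw":9.3,"travel":[4,0,0],"spin":0},{"jaw":9.3,"travel":[7,0,0],"spin":0},{"jaw":8,"travel":[10,0,-2],"spin":0},{"jaw":7,"travel":[12,0,-5],"spin":0},{"jaw":6,"travel":[13,-1,-8.5],"spin":0},{"jaw":5,"travel":[13,-4,-10.5],"spin":0},{"jaw":4,"travel":[13,-8,-10.5],"spin":0},{"jaw":4,"travel":[13,-12,-10.5],"spin":0},{"jaw":4,"travel":[13,-16,-10.5],"spin":0}]'; python3 look.py a3
```

```text
time: 5.95
tcp_pos: [0.4663, -0.0021, 0.1269]
eef_rot: [0.009, 1.0, -0.0, 0.002]
contact_force: [0.7, -0.4, 0.0]
finger_gap: 0.0512
grasp_force: 0.0
tin 1732 [647.  162.1] [150.5  90.8] 88.75
jar 317 [ 543.2 -146.8] [40.2 64.9] 84.81
```

View pics/a3.png

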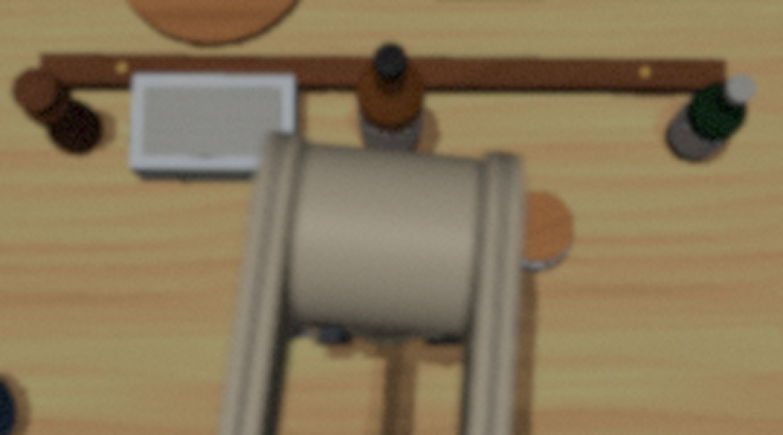

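The tin sits flush along the ledge (yaw −1.25° against −1.04° for the ledge, within noise). The mill, bottle and syrup haven't moved. Next is the jar.

```bash
python3 -m pendant '[{"jaw":4,"travel":[0.6,-3,0],"spin":0},{"jaw":4,"travel":[1.2,-6,0],"spin":0},{"jaw":4,"travel":[1.8,-9,0],"spin":0},{"jaw":4,"travel":[2.2,-11.5,0],"spin":0},{"jaw":4,"travel":[2.2,-13,0],"spin":0},{"jaw":4,"travel":[2.2,-13.3,2],"spin":0},{"jaw":4,"travel":[2.2,-13.3,5],"spin":0},{"jaw":4,"travel":[2.2,-13.3,8],"spin":0},{"jaw":4,"travel":[2.2,-13.3,10],"spin":0},{"jaw":4,"travel":[2.2,-13.3,10.6],"spin":0},{"jaw":4,"travel":[2.2,-13.3,10.6],"spin":0}]'; python3 look.py a4
```

```text
time: 6.92
tcp_pos: [0.4397, -0.1325, 0.018]
eef_rot: [0.01, 1.0, 0.001, -0.001]
contact_force: [-0.4, 0.1, -0.1]
finger_gap: 0.0403
grasp_force: 0.0
tin 1856 [647. 162.] [150.8  90.5] 89.05
jar 111 [ 555.7 -114.3] [18.2 57.3] 60.81
jig 165 [551.5   6.8] [35.  36.9] 1.98
```

```bash
python3 -m pendant '[{"jaw":4,"travel":[-1,-0.1,0],"spin":0},{"jaw":4,"travel":[-2,-0.2,0],"spin":0},{"jaw":4,"travel":[-3,-0.2,0],"spin":0},{"jaw":4,"travel":[-4,-0.2,0],"spin":0},{"jaw":4,"travel":[-5,-0.2,0],"spin":0},{"jaw":4,"travel":[-5.8,-0.2,0],"spin":0},{"jaw":4,"travel":[-6.4,-0.2,0],"spin":0},{"jaw":4,"travel":[-6.9,-0.2,0],"spin":0},{"jaw":4,"travel":[-7.5,-0.2,0],"spin":0},{"jaw":4,"travel":[-8.2,-0.2,0],"spin":0},{"jaw":4,"travel":[-8.9,-0.2,0],"spin":0},{"jaw":4,"travel":[-9.5,-0.2,0],"spin":0}]'; python3 look.py a5
```

```text
time: 7.97
tcp_pos: [0.5366, -0.137, 0.0197]
eef_rot: [0.01, 1.0, -0.0, -0.0]
contact_force: [-2.5, 0.8, 2.5]
finger_gap: 0.0399
grasp_force: 1.7
tin 1857 [647.1 162.2] [151.   90.8] 88.72
jig 165 [551.9   6.8] [36.6 35.4] 88.82
```

View pics/a5.png

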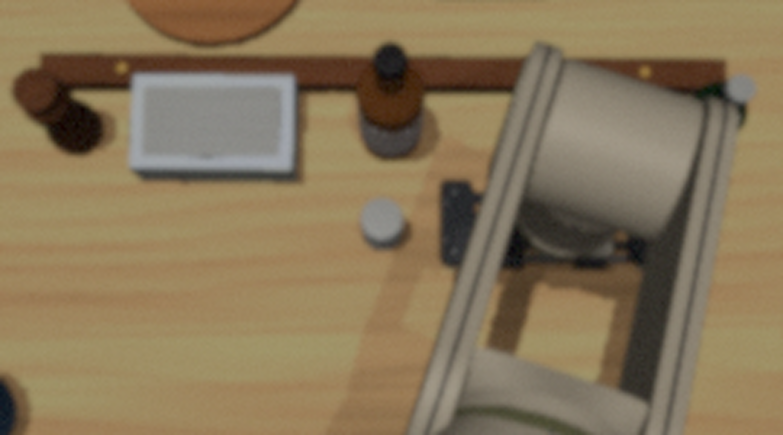

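The gripper body's left edge is at crop column ~442 and the bottle's right edge at ~423. I'll check that clearance in metres before going on.

```bash
python3 - <<'E'
from h import *
p,d=imaging.snapshot("top");P=cloud("top",d)
q=blob(P,285,310,190,225,.09,.4);print("body y max",np.percentile(q[:,1],[95,99,100]),"z",np.percentile(q[:,2],[5,50]),"x",np.percentile(q[:,0],[1,99]))
q=blob(P,262,300,150,190,.04,.3);print("bottle ymin",np.percentile(q[:,1],[0,1,5]),"xmin",np.percentile(q[:,0],[0,1]))
E
```

```text
body y max [-0.04257615 -0.04196064 -0.04175691] z [0.13836761 0.14657863] x [0.49988079 0.57017969]
bottle ymin [-0.03256229 -0.03069268 -0.02719157] xmin [0.618793   0.61978363]
```

Clearance is about 9 mm. I'll widen it by easing 3 mm to the right during the push.

```bash
python3 -m pendant '[{"jaw":4,"travel":[-0.7,0,0],"spin":0},{"jaw":4,"travel":[-1.4,-0.1,0],"spin":0},{"jaw":4,"travel":[-2.1,-0.1,0],"spin":0},{"jaw":4,"travel":[-2.8,-0.2,0],"spin":0},{"jaw":4,"travel":[-3.5,-0.2,0],"spin":0},{"jaw":4,"travel":[-4.2,-0.3,0],"spin":0},{"jaw":4,"travel":[-4.9,-0.3,0],"spin":0},{"jaw":4,"travel":[-5.6,-0.3,0],"spin":0},{"jaw":4,"travel":[-6.2,-0.3,0],"spin":0},{"jaw":4,"travel":[-6.7,-0.3,0],"spin":0},{"jaw":4,"travel":[-7.1,-0.3,0],"spin":0},{"jaw":4,"travel":[-7.3,-0.3,0],"spin":0}]';python3 -m pendant '[{"jaw":4,"travel":[-0.1,0,0],"spin":0},{"jaw":4,"travel":[-0.2,0,0],"spin":0}]'; python3 -m pendant '[{"jaw":4,"travel":[-0.1,0,0],"spin":0},{"jaw":4,"travel":[-0.2,0,0],"spin":0}]'
```

```text
time: 9.07
tcp_pos: [0.6096, -0.1414, 0.0197]
eef_rot: [0.009, 1.0, -0.0, 0.0]
contact_force: [-0.9, -0.3, -0.5]
finger_gap: 0.04
grasp_force: 0.7
time: 9.23
tcp_pos: [0.6109, -0.1414, 0.0196]
eef_rot: [0.01, 1.0, 0.0, -0.0]
contact_force: [-1.7, 0.0, -0.1]
finger_gap: 0.0395
grasp_force: 0.8
time: 9.4
tcp_pos: [0.6129, -0.1415, 0.0197]
eef_rot: [0.01, 1.0, -0.0, -0.0]
contact_force: [-1.2, -1.0, -0.0]
finger_gap: 0.0399
grasp_force: 0.7
```

```bash
python3 -m pendant '[{"jaw":4,"travel":[-0.1,0,0],"spin":0},{"jaw":4,"travel":[-0.2,0,0],"spin":0}]'; python3 -m pendant '[{"jaw":4,"travel":[-0.1,0,0],"spin":0},{"jaw":4,"travel":[-0.2,0,0],"spin":0}]';python3 -m pendant '[{"jaw":4,"travel":[-0.1,0,0],"spin":0},{"jaw":4,"travel":[-0.1,0,0],"spin":0}]'
```

```text
time: 9.57
tcp_pos: [0.615, -0.1415, 0.0197]
eef_rot: [0.01, 1.0, -0.0, -0.0]
contact_force: [-2.1, 0.6, -0.1]
finger_gap: 0.0401
grasp_force: 0.7
time: 9.73
tcp_pos: [0.617, -0.1415, 0.0196]
eef_rot: [0.01, 1.0, 0.0, -0.0]
contact_force: [-1.9, -0.3, -0.5]
finger_gap: 0.0402
grasp_force: 0.8
time: 9.9
tcp_pos: [0.6173, -0.1415, 0.0195]
eef_rot: [0.01, 1.0, 0.0, -0.001]
contact_force: [-6.2, 0.5, 3.2]
finger_gap: 0.04
grasp_force: 2.8
```

```bash
python3 -m pendant '[{"jaw":4,"travel":[-0.1,0,0],"spin":0},{"jaw":4,"travel":[-0.1,0,0],"spin":0}]'
```

```text
time: 10.07
tcp_pos: [0.6174, -0.1415, 0.0195]
eef_rot: [0.01, 1.0, 0.0, -0.002]
contact_force: [-9.4, -0.6, 5.3]
finger_gap: 0.0399
grasp_force: 5.0
```

The jar is against the ledge (TCP stalled, 9 N). I'll back off straight, then move well clear and look.

```bash
python3 -m pendant '[{"jaw":4,"travel":[0.2,0,0],"spin":0},{"jaw":4,"travel":[0.5,0,0],"spin":0},{"jaw":4,"travel":[1.2,0,0],"spin":0},{"jaw":4,"travel":[3,0,0],"spin":0},{"jaw":4,"travel":[6,0,0],"spin":0},{"jaw":4,"travel":[9.5,0,0],"spin":0},{"jaw":4,"travel":[13,0,-2],"spin":0},{"jaw":4,"travel":[16,0,-5],"spin":0},{"jaw":4,"travel":[18,0,-9],"spin":0},{"jaw":4,"travel":[18.5,0,-13],"spin":0},{"jaw":4,"travel":[18.5,0,-16],"spin":0},{"jaw":4,"travel":[18.5,0,-16],"spin":0}]'; python3 look.py a6; python3 - <<'E'
from h import *
p,d=imaging.snapshot("top");P=cloud("top",d)
for n,b in dict(bottle=(255,295,140,190,.04,.3),mill=(140,182,145,190,.04,.3),syrup=(365,405,150,190,.04,.3)).items():
    q=blob(P,*b);print(n,np.round(cv2.minAreaRect(q[:,:2].astype(np.float32)*1000)[0],1))
p,_=imaging.snapshot("scene");cv2.imwrite("pics/s6.png",cv2.resize(p[100:360,80:480],None,fx=2,fy=2))
E
```

```text
time: 11.07
tcp_pos: [0.4373, -0.1398, 0.188]
eef_rot: [0.01, 1.0, -0.003, 0.006]
contact_force: [0.9, -0.9, 1.0]
finger_gap: 0.04
grasp_force: 0.0
tin 1857 [647.2 162.2] [150.7  90.6] 88.65
jar 467 [ 651. -141.] [62.8 66.4] 44.34
jig 165 [552.    6.8] [36.6 35.2] 88.24
bottle [646.   -2.7]
mill [654.8 299.4]
syrup [ 637.  -291.6]
```

View pics/a6.png

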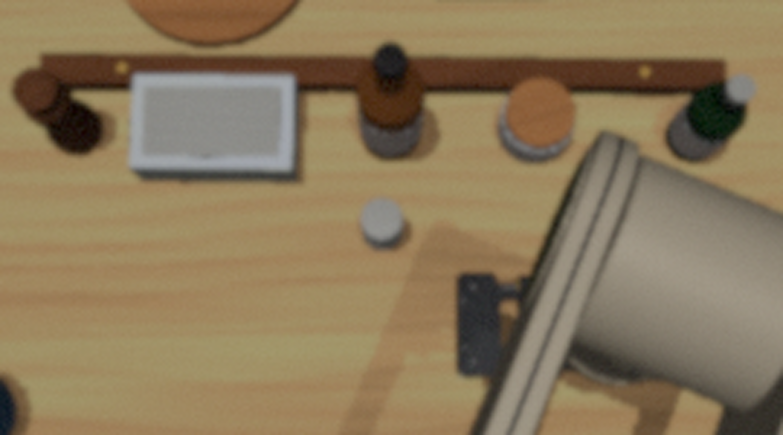

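View pics/s6.png

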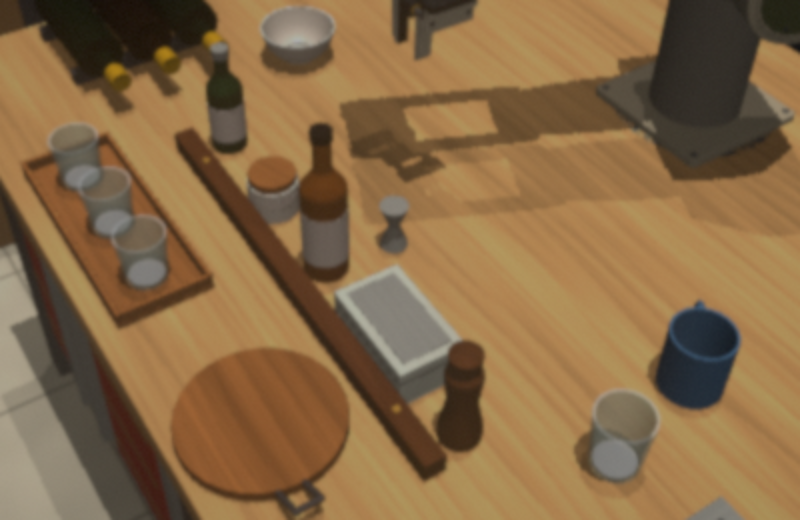

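Both views show the tin flush on the ledge (top crop ~(212,122)) and the jar touching it (~(538,115)). Everything else stands where it was, and the gripper is clear.

```bash
python3 -c "
from plant import sign_off
print(sign_off())"
```

```text
the job is handed in; nothing more can be done
None
```

The job is handed in: the tin sits flush against the ledge, the jar touches it, nothing else moved in the final pictures, and the gripper is clear after about 11 s of the 48 s allowed.

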